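Tip pebbles from a scoop into the dish of a stand magnifier

TASK

Set the pebbles up for viewing: pick up the scoop, lower its spout until the lip rests lightly on the petri dish of the stand magnifier, and only then tip all five pebbles in, keeping the spout down low so that none bounces out. Set the scoop back down level on the table, clear of the stand, then swing the lens over the dish until it meets its stop, and leave the dish in its ring and the vials and dropper bottle where they stand.

Things in the scene. Friction and masses are not known exactly. Their poses are not given: they have to be found in the camera images.
- scoop: Loose aluminium scoop, 0.09 to 0.14 kg, level on its flat bottom. Origin: underside, middle of the back wall; x along the pan to the spout, z up. Open on top and at the spout. Floor 95 mm long, 2.5 thick; 76 mm wide for 55 mm, then tapering to 50 at the lip; sides 24 mm high, back 34, walls 2.5 thick. Black bar handle rises from the back wall away from the spout, sloping up at 40 degrees.
- scoop_handle (a point): Middle of the handle, at (-46, 0, 61) mm in the scoop's frame. The handle is a straight flat-sided bar, 15 mm wide (scoop y), 13 mm thick, 88 mm long, running along (-cos 40, 0, sin 40 degrees) in the scoop's frame. Fingers close along scoop y; a tool leaning 40 degrees back from the spout (fingertips towards the spout) takes it nearly end-on.
- lip (a point): Middle of the lip of the spout, on the underside, at (95, 0, 0) mm in the scoop's frame.
- pan_middle (a point): Middle of the scoop's pan, 45 mm ahead of the back wall and 10 mm above the underside.
- pebble_0: Loose grey stream pebble, oval, 24 x 19 x 12 mm, 10 g; origin at its centre. Starts lying flat in the scoop. It slides down the scoop only when the floor slopes steeply (some 25 to 50 degrees nose down).
- pebble_1: Loose grey stream pebble, oval, 22 x 20 x 11 mm, 10 g; origin at its centre. Starts lying flat in the scoop. It slides down the scoop only when the floor slopes steeply (some 25 to 50 degrees nose down).
- pebble_2: Loose grey stream pebble, oval, 24 x 19 x 12 mm, 10 g; origin at its centre. Starts lying flat in the scoop. It slides down the scoop only when the floor slopes steeply (some 25 to 50 degrees nose down).
- pebble_3: Loose grey stream pebble, oval, 22 x 20 x 11 mm, 10 g; origin at its centre. Starts lying flat in the scoop. It slides down the scoop only when the floor slopes steeply (some 25 to 50 degrees nose down).
- pebble_4: Loose grey stream pebble, oval, 24 x 19 x 12 mm, 10 g; origin at its centre. Starts lying flat in the scoop. It slides down the scoop only when the floor slopes steeply (some 25 to 50 degrees nose down).
- dish: Loose clear petri dish, 92 mm across, 14 mm high, floor 2 mm thick, wall 3 to 4 mm thick, 35 g. Origin: centre of its underside, z up. It stands inside the stage ring of the stand magnifier.
- stand: Fixed stand magnifier. Origin: on the table under the stage's centre; x points from the stage to the post, z up. Black base 14 mm high, 124 mm wide (y), from x = -65 to +120 mm. A steel ring round the stage, 97 mm inside, 107 mm outside, 4 mm above the base, locates the dish. Post 14 mm thick at x = +85 mm, 160 mm high.
- stage (a point): Centre of the stage, on the top of the base, 14 mm above the table; the dish's origin rests here.
- lens_arm (a joint): Swing of the lens arm on the post, about the vertical (rad); stays where left, 0.5 N at the knob moves it. 0: against its stop, lens exactly over the dish, arm pointing from the post along the stand's -x. Grows as the lens swings away to the robot's left (clockwise from above), up to 1.7. Starts at 1.0 to 1.45.
- lens_knob (a point): Middle of the gripping height of the upright round knob at the free end of the lens arm: 13 mm across, standing 40 mm above the arm's middle plane; this point is 179 mm above the table and 143 mm from the post's axis.
- lens_centre (a point): Centre of the round lens (92 mm across its black frame, 10 mm thick), 150 mm above the table, 85 mm from the post's axis.
- vial_a: Bystander: loose capped sample vial, 25 mm across and 57 mm high, standing behind the scoop; origin at the centre of its underside.
- vial_b: Bystander: loose capped sample vial, 25 mm across and 57 mm high, standing nearer the robot than the stand, to its left; origin at the centre of its underside.
- water_dropper: Bystander: loose dropper bottle, 29 mm across and 92 mm high, standing behind the stand; origin at the centre of its underside.

How it is judged:
By the outcome, as a careful person would: the job done as asked, in the order asked, and still so for the second after the job is handed in, with the robot touching nothing.
It also fails if it takes over 62 s, if anything falls off the work surface, if the arm or the gripper's body presses on something with over 40 N, if the wrist force passes 120 N, or if a joint passes its speed limit or range.

ROBOT

A 6-joint arm with a two-finger parallel gripper is mounted at the origin on a cart in front of the work surface, level with it; the furniture and walls round the work are solid. World frame = base frame: x ahead of the robot, y to its left, z up, the work surface at z = 0. Lengths are in m, angles in rad, forces in N, time in s.
With the tool pointing down it reaches from about 0.325 to 0.775 m from the base axis. Payload 5.5 kg.
Tool frame: the origin (TCP) lies between the finger pads; the fingertips stand robot.tips_ahead ahead of it and the grasp point (between the pads) lies 2 mm behind it (robot.tips_ahead is the distance from the TCP to the fingertips, in m); z points along the fingers, y is the line along which they close (so a half turn about z gives the same grasp; the last joint's range is limited). The gripper opens to 88 mm and grips with 3 to 60 N. Pads are 20 mm wide; open, the fingers measure 115 mm over their backs; the gripper's body (75 mm by 178 mm) begins 61 mm behind the grasp point.
Start: joints at [1.178, 0.091, 1.231, -0, 1.82, -0.057], TCP at [0.198, 0.567, 0.24] pointing down, gripper open.
Joint ranges: [-2.87, 2.87], [-0.86, 2.18], [0.17, 2.46], [-1.51, 4.65], [0.06, 2.69], [-2.65, 2.65]. Speed limits (rad/s): [2.57, 2.57, 3.01, 3.14, 3.14, 3.14].

INTERFACE

Orientations are given as a 3x3 rotation matrix whose columns are the frame's x, y, z axes.
In Python, from cell import robot gives the robot as it stands.
- The arm moves only by the tool send_rows, never from a script. Its argument "targets" is a list of rows, each a list of 3 entries, a list of its own where there are three numbers: the opening, from 0 (shut) to 1 (fully open), then the shift along the tool's x, y, z in cm, then the turn, a rotation vector about the tool's x, y, z in degrees. In form: [[gripper, [x, y, z], [wx, wy, wz]], ...]. A call has 1 to 20 rows; each row is the pose to reach, as a shift and turn from the pose commanded when the call began, along the tool's axes at that moment; what a row does not reach only later rows make up. A row lasts 1/10 s, in which the tool goes at most 50 mm and 8.59 degrees, less where a joint would pass 70% of its speed; a pose out of reach is approached as far as the arm can. A call with a gripper value outside its range is refused whole. The fingers move at their own pace and stop on an object; the grip force is fixed at half the most. Time passes only in rows, so rows that repeat a pose let the fingers close. It gives the time, the measured TCP pose, the force, the opening and the grip force at its end, in the units of the state.
- robot.get_obs(): the state, without advancing time (a new reading comes with each control period).
- robot.read_camera(name): name is "side" or "top" or "wrist"; returns a dict with "image" (420x560x3 uint8, red, green, blue), "mtx" (3x3 intrinsics, pixels), "R" (3x3) and "t" (3): a world point X has camera coordinates R X + t; the wrist camera has in their place "tool_from_camera" (4x4, takes a point from camera to tool coordinates, whose origin is the TCP and whose axes are the flange's). Camera axes: x right, y down, z forward; pixel columns grow to the right and rows downward; lengths in m; the calibration is good to about 2 mm. The wrist camera is an equidistant fisheye: a pixel r from the principal point sees the ray r / f radians off the axis. A picture is of the moment at which its call begins: read the wrist's pose just before it. There is no depth.
- robot.job_done(): hands the job in; it is judged then, once.
Trained networks look in the newest picture that a camera, given by its name, has taken for a name from the list of things; names that differ only in an ending like _2 or _b are one class to them, and where a whole thing is asked for, a point or a joint stands for the part that bears it (a point fixed in the world has none). Each returns a list of dicts, best first, with "confidence" (0 to 1); they miss things now and then, are a little off and sometimes report something else, mostly with a low value. They report only what shows in the picture. A call takes as long as a camera call.
- robot.recognise(camera, thing): "xyz" ([x, y, z] in m, in the coordinates of the camera as it stood for that picture, good to about 4 mm: the middle of the surface that is visible of it).
- robot.outline_of(camera, thing): "region" (420x560 bool, what is visible of it).
- robot.mark_of(camera, thing): "xyz" ([x, y, z] in m, in the coordinates of the camera as it stood for that picture, good to about 4 mm: a listed point, or the origin of a listed thing).
The state is a dict: "time_s": time; "joint_pos": joint angles; "qvel": joint speeds; "effort": joint torques, N m; "position": TCP position; "ee_rot": TCP orientation; "ft_force": force on the tool from outside, world axes, zero at the start; "ft_torque": the same for the moment, N m; "opening": opening from 0.0 (shut) to 1.0 (fully open); "finger_force": force on a finger pad.
Only numpy, scipy, OpenCV 4.12 (cv2) and the standard library are available. Lean on these libraries where they do the work, as an engineer would, in place of code of your own. Each camera call takes 0.05 s, during which the arm holds its last target. There are 200 camera calls.

## Working session

There is one attempt and no reset: what is moved stays moved. The work goes in short steps, Python scripts to look and compute and a tool call to move; the robot and the scene stay as the last step left them, time stands still between calls to the robot, and variables do not carry over. Pictures are saved under pics/ and viewed, at most 10 in all, crops included, and the job is handed in when it is done.

Besides the shell and the picture viewer there is one more tool, called as a command line: name --argument value ..., lists and objects as JSON in quotes. send_rows: Moves the arm, as the interface text tells. Its arguments: {"type":"object","properties":{"targets":{"type":"array","items":{"type":"array"}}},"required":["targets"]}

```bash
ls; mkdir -p pics
cat > h.py <<'E'
import numpy as np, cv2
from cell import robot
def cam(n):
    o=robot.get_obs(); c=robot.read_camera(n)
    if n=="wrist":
        T=np.array(c["tool_from_camera"]);R=np.array(o["ee_rot"]);p=np.array(o["position"])
        c["w"]=lambda x:R@(T[:3,:3]@np.array(x)+T[:3,3])+p
    else:
        R=np.array(c["R"]);t=np.array(c["t"]).ravel(); c["w"]=lambda x:R.T@(np.array(x)-t)
    return c
def find(n,things,c):
    for th,f in things:
        for d in getattr(robot,f)(n,th)[:3]:
            if d["confidence"]>.2: print(n,th,f,round(d["confidence"],2),np.round(c["w"](d["xyz"]),4))
def save(c,name): cv2.imwrite("pics/"+name,c["image"][:,:,::-1])
E
python3 - <<'E'
from h import *
print(robot.tips_ahead, {k:np.round(v,3).tolist() for k,v in robot.get_obs().items()})
ims=[]
for n in("top","side"):
    c=cam(n); ims.append(c["image"]); print(n,np.round(c["w"]([0,0,0]),3))
    find(n,[(t,"mark_of") for t in("scoop","scoop_handle","lip","pan_middle","dish","stand","stage","lens_knob","lens_centre","vial_a","water_dropper")],c)
save({"image":cv2.resize(np.vstack(ims),(448,600)) if 0 else ims[0]},"top.png");save({"image":ims[1]},"side.png")
E
```

```text
pics
0.017 {'time_s': 0.0, 'joint_pos': [1.178, 0.092, 1.232, -0.0, 1.82, -0.057], 'qvel': [-0.001, -0.0, -0.001, 0.001, 0.001, 0.001], 'effort': [-0.001, -44.646, -40.645, 0.07, 0.029, -0.0], 'position': [0.198, 0.566, 0.239], 'ee_rot': [[-0.944, 0.329, -0.001], [0.329, 0.944, -0.002], [0.0, -0.002, -1.0]], 'ft_force': [-0.187, 0.361, 1.055], 'ft_torque': [0.011, 0.033, 0.004], 'finger_force': 0.0, 'opening': 0.996}
top [ 0.355 -0.077  1.056]
top scoop mark_of 0.79 [ 0.5035 -0.2784 -0.0032]
top scoop_handle mark_of 0.61 [ 0.5233 -0.3244  0.0634]
top lip mark_of 0.8 [ 0.4777 -0.1844  0.0014]
top pan_middle mark_of 0.98 [ 0.4933 -0.2359  0.0108]
top dish mark_of 0.57 [0.5005 0.0261 0.0128]
top dish mark_of 0.29 [ 0.7041 -0.1351 -0.0039]
top stand mark_of 0.64 [ 0.492  -0.2363  0.0105]
top stand mark_of 0.61 [ 0.5059 -0.2817 -0.0008]
top stand mark_of 0.21 [ 0.479  -0.2664  0.0116]
top stage mark_of 0.35 [0.5254 0.1471 0.1756]
top lens_knob mark_of 0.63 [0.5245 0.1463 0.1783]
top lens_centre mark_of 0.96 [0.5486 0.0941 0.1457]
top vial_a mark_of 0.65 [ 0.7043 -0.138  -0.0012]
top vial_
[... 202 characters left out ...]
of 0.8 [ 0.5077 -0.2787  0.0021]
side scoop_handle mark_of 0.84 [ 0.5232 -0.327   0.0601]
side lip mark_of 0.55 [ 0.4811 -0.1848 -0.0021]
side pan_middle mark_of 0.84 [ 0.494  -0.2362  0.0094]
side dish mark_of 0.81 [0.5012 0.0249 0.0149]
side dish mark_of 0.43 [ 5.113e-01 -2.792e-01  1.000e-04]
side stand mark_of 0.94 [0.5008 0.0312 0.003 ]
side stand mark_of 0.21 [0.5514 0.0897 0.1509]
side stage mark_of 0.63 [ 5.089e-01 -2.815e-01  4.000e-04]
side lens_knob mark_of 0.86 [0.5307 0.1406 0.1806]
side lens_centre mark_of 0.75 [0.55   0.0926 0.1504]
side vial_a mark_of 0.71 [0.498  0.0316 0.0009]
side vial_a mark_of 0.69 [ 0.7058 -0.1412 -0.0014]
side vial_a mark_of 0.64 [0.3872 0.1501 0.0021]
```

View pics/top.png

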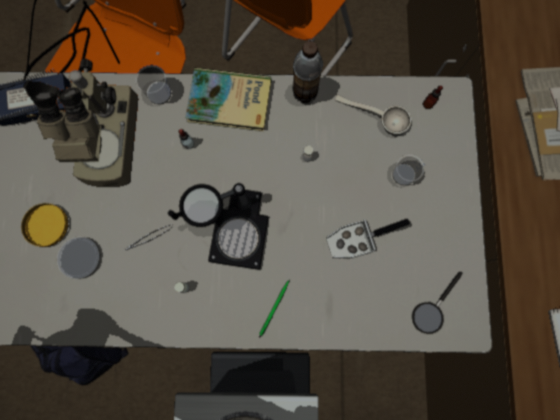

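View pics/side.png

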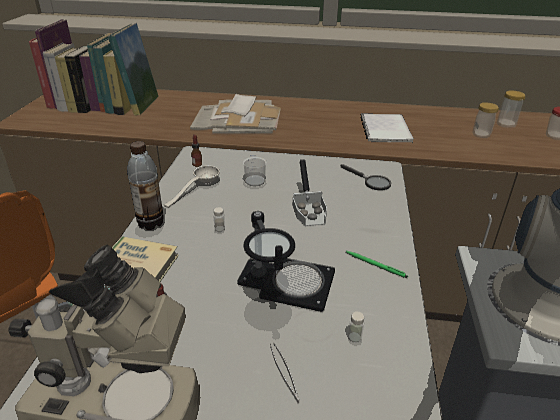

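The top picture shows the scoop at (350,240) with its spout pointing left, the stand at (238,238) with its post behind the dish, and the lens swung left at (202,205). The side picture agrees, and so do the two cameras' network positions.

```bash
cat >> h.py <<'E'
from scipy.spatial.transform import Rotation as Ro
def rot(head,lean):
    h=np.radians(head);l=np.radians(lean)
    z=np.array([np.sin(l)*np.cos(h),np.sin(l)*np.sin(h),-np.cos(l)]);y=np.array([np.sin(h),-np.cos(h),0])
    return np.c_[np.cross(y,z),y,z]
def go(pos,R):
    o=robot.get_obs();A=np.array(o["ee_rot"])
    print("shift cm",np.round(100*A.T@(np.array(pos)-o["position"]),2),"turn",np.round(Ro.from_matrix(A.T@R).as_rotvec(degrees=True),1))
E
python3 - <<'E'
from h import *
R=rot(105.5,40); print(R[:,2])
go([.46,-.1,.30],rot(125,0))
go(np.array([.523,-.326,.061])-.12*R[:,2],R)
E
```

```text
[-0.17177752  0.61940972 -0.76604444]
shift cm [-46.72 -54.29  -6.04] turn [ 0.  -0.  35.8]
shift cm [-64.51 -79.89   8.67] turn [-19.3  36.8  52.9]
```

send_rows --targets '[[1,[-4,-4,-6],[0,0,5]],[1,[-46.7,-54.3,-6],[0,0,36]],[1,[-46.7,-54.3,-6],[0,0,36]],[1,[-46.7,-54.3,-6],[0,0,36]],[1,[-46.7,-54.3,-6],[0,0,36]],[1,[-46.7,-54.3,-6],[0,0,36]],[1,[-46.7,-54.3,-6],[0,0,36]],[1,[-46.7,-54.3,-6],[0,0,36]],[1,[-46.7,-54.3,-6],[0,0,36]],[1,[-46.7,-54.3,-6],[0,0,36]],[1,[-46.7,-54.3,-6],[0,0,36]],[1,[-46.7,-54.3,-6],[0,0,36]],[1,[-46.7,-54.3,-6],[0,0,36]],[1,[-46.7,-54.3,-6],[0,0,36]],[1,[-46.7,-54.3,-6],[0,0,36]],[1,[-46.7,-54.3,-6],[0,0,36]]]'

```text
time_s: 2.8
position: [0.4602, -0.1034, 0.2986]
ee_rot: [[-0.566, 0.824, -0.002], [0.824, 0.566, -0.0], [0.001, -0.002, -1.0]]
ft_force: [-0.7, 0.8, 0.2]
opening: 1.001
finger_force: 0.0
```

Run:
```python
from h import *
R=rot(105.5,40)
go(np.array([.523,-.326,.061])-.12*R[:,2],R)
c=cam("wrist");save(c,"w1.png")
find("wrist",[(t,"mark_of") for t in("scoop","scoop_handle","lip","pan_middle","dish","stage","lens_centre")],c)
```

```text
shift cm [-29.21  -9.9   14.57] turn [-6.7 39.6 18.2]
wrist scoop mark_of 0.75 [ 0.5071 -0.2783  0.0015]
wrist scoop_handle mark_of 0.66 [ 0.5149 -0.3216  0.0623]
wrist lip mark_of 0.68 [ 0.4771 -0.1837 -0.0014]
wrist pan_middle mark_of 0.67 [ 0.4968 -0.2311  0.0095]
wrist pan_middle mark_of 0.32 [ 0.5064 -0.2798  0.0016]
wrist dish mark_of 0.8 [0.4961 0.0287 0.0157]
wrist stage mark_of 0.37 [ 0.5157 -0.3233  0.0616]
wrist lens_centre mark_of 0.59 [0.548  0.0928 0.1497]
```

send_rows --targets '[[1,[-29.2,-9.9,7],[-6.7,39.6,18.2]],[1,[-29.2,-9.9,7],[-6.7,39.6,18.2]],[1,[-29.2,-9.9,7],[-6.7,39.6,18.2]],[1,[-29.2,-9.9,7],[-6.7,39.6,18.2]],[1,[-29.2,-9.9,14.5],[-6.7,39.6,18.2]],[1,[-29.2,-9.9,14.5],[-6.7,39.6,18.2]],[1,[-29.2,-9.9,14.5],[-6.7,39.6,18.2]],[1,[-29.2,-9.9,14.5],[-6.7,39.6,18.2]],[1,[-29.2,-9.9,14.5],[-6.7,39.6,18.2]],[1,[-29.2,-9.9,14.5],[-6.7,39.6,18.2]],[1,[-29.2,-9.9,14.5],[-6.7,39.6,18.2]],[1,[-29.2,-9.9,14.5],[-6.7,39.6,18.2]]]'

```text
time_s: 4.4
position: [0.5455, -0.3955, 0.1592]
ee_rot: [[-0.213, 0.962, -0.171], [0.74, 0.273, 0.615], [0.638, 0.004, -0.77]]
ft_force: [-0.4, -0.5, -0.3]
opening: 1.0
finger_force: 0.0
```

Run:
```python
from h import *
c=cam("wrist");save(c,"w2.png")
find("wrist",[(t,"mark_of") for t in("scoop","scoop_handle","lip","pan_middle")],c)
R=rot(106,40)
go(np.array([.5215,-.3255,.0615])+.002*R[:,2],R)
```

```text
wrist scoop mark_of 0.88 [ 0.5047 -0.2785 -0.0013]
wrist scoop_handle mark_of 0.95 [ 0.515  -0.3206  0.0639]
wrist scoop_handle mark_of 0.54 [ 7.324e-01  1.584e-01 -7.000e-04]
wrist lip mark_of 0.69 [ 0.4772 -0.1811  0.0005]
wrist pan_middle mark_of 0.96 [ 0.4958 -0.2314  0.0113]
wrist pan_middle mark_of 0.29 [ 6.977e-01 -1.322e-01 -5.000e-04]
shift cm [-0.34 -0.35 12.18] turn [ 0.2  0.1 -0.1]
```

View pics/w2.png

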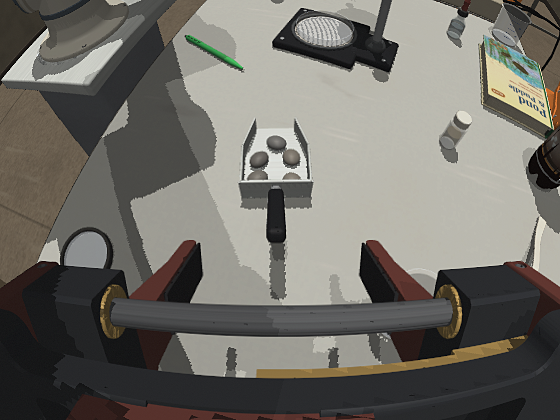

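The wrist view shows the handle at (276,215), centred between the fingers and parallel to them, with five pebbles in the pan. I'll go in and close.

send_rows --targets '[[1,[-0.1,-0.5,4],[0,0,0]],[1,[-0.1,-0.5,8],[0,0,0]],[1,[-0.1,-0.5,11],[0,0,0]],[1,[-0.1,-0.5,12.4],[0,0,0]],[1,[-0.1,-0.5,12.4],[0,0,0]],[1,[-0.1,-0.5,12.4],[0,0,0]],[0.5,[-0.1,-0.5,12.4],[0,0,0]],[0.35,[-0.1,-0.5,12.4],[0,0,0]],[0.25,[-0.1,-0.5,12.4],[0,0,0]],[0.2,[-0.1,-0.5,12.4],[0,0,0]],[0.1,[-0.1,-0.5,12.4],[0,0,0]],[0,[-0.1,-0.5,12.4],[0,0,0]],[0,[-0.1,-0.5,12.4],[0,0,0]],[0,[-0.1,-0.5,12.4],[0,0,0]],[0,[-0.1,-0.5,12.4],[0,0,0]]]'

```text
time_s: 6.15
position: [0.5187, -0.3218, 0.059]
ee_rot: [[-0.209, 0.962, -0.174], [0.737, 0.272, 0.619], [0.643, 0.001, -0.766]]
ft_force: [0.4, 0.2, 0.7]
opening: 0.222
finger_force: 0.1
```

Run:
```python
from h import *
c=cam("wrist");save(c,"w3.png")
find("wrist",[(t,"mark_of") for t in("scoop","scoop_handle","lip","pan_middle")],c)
o=robot.get_obs();print(o["opening"],o["finger_force"],o["ft_force"],o["ft_torque"])
A=o["ee_rot"];print(A.T@[0,0,.1])
```

```text
wrist scoop mark_of 0.89 [ 0.506  -0.2782  0.0013]
wrist scoop_handle mark_of 0.92 [ 0.5141 -0.322   0.062 ]
wrist lip mark_of 0.67 [ 0.4809 -0.1855 -0.0005]
wrist pan_middle mark_of 0.81 [ 0.4966 -0.2303  0.0138]
wrist pan_middle mark_of 0.54 [0.4952 0.0296 0.0013]
0.16630295054829747 29.998961985111237 [ 0.37903525 -0.30782717  0.28302612] [-0.27708404 -0.02747771 -0.12828913]
[ 0.06426123  0.00012629 -0.07661905]
```

View pics/w3.png

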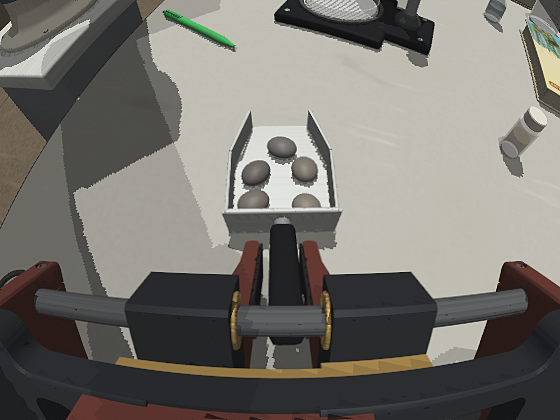

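The handle at (285,270) is held between the pads and all five pebbles are in the pan. I'll lift gently.

send_rows --targets '[[0,[0.6,0,-0.8],[0,0,0]],[0,[1.9,0,-2.3],[0,0,0]],[0,[3.2,0,-3.8],[0,0,0]],[0,[4.5,0,-5.4],[0,0,0]],[0,[5.8,0,-6.9],[0,0,0]],[0,[6.4,0,-7.7],[0,0,0]],[0,[6.4,0,-7.7],[0,0,0]],[0,[6.4,0,-7.7],[0,0,0]]]'

```text
time_s: 7.2
position: [0.5187, -0.3223, 0.1588]
ee_rot: [[-0.209, 0.962, -0.174], [0.737, 0.271, 0.619], [0.643, 0.001, -0.766]]
ft_force: [-0.2, 0.4, -2.4]
opening: 0.165
finger_force: 30.0
```

Run:
```python
from h import *
o=robot.get_obs();A=np.array(o["ee_rot"]);p=np.array(o["position"]);print(p,o["ft_force"],o["ft_torque"])
S=[]
for n in("wrist","side","top"):
    c=cam(n)
    for t in("scoop","lip","pan_middle"):
        d=robot.mark_of(n,t)
        if d: w=c["w"](d[0]["xyz"]);print(n,t,round(d[0]["confidence"],2),np.round(w,4),"tool mm",np.round(1000*A.T@(w-p),1))
    find(n,[("dish","mark_of"),("stand","mark_of"),("lens_centre","mark_of")],c)
save(c,"lift.png")
# tool offset expected: lip rel handle
print(p+np.array([141*np.cos(np.radians(106)),141*np.sin(np.radians(106)),-61])/1000)
```

```text
[ 0.51874272 -0.32226031  0.15875981] [-0.2114496   0.36436894 -2.43640252] [-0.61811803 -0.1662377  -0.00829912]
wrist scoop 0.73 [ 0.5055 -0.2806  0.0998] tool mm [-4.4 -1.5 73.3]
wrist lip 0.74 [ 0.4789 -0.1838  0.0983] tool mm [ 71.5  -0.8 138.9]
wrist pan_middle 0.93 [ 0.4961 -0.2323  0.1104] tool mm [40.   2.6 96.6]
wrist dish mark_of 0.56 [0.4948 0.0306 0.0136]
wrist dish mark_of 0.34 [ 0.5051 -0.2811  0.0993]
wrist stand mark_of 0.63 [ 0.4934  0.0286 -0.0012]
side scoop 0.92 [ 0.5082 -0.2795  0.1017] tool mm [-2.9  1.5 72. ]
side lip 0.83 [ 0.4799 -0.1861  0.0993] tool mm [ 70.3  -0.5 136.6]
side pan_middle 0.63 [ 0.4989 -0.2367  0.1107] tool mm [36.4  4.1 93.2]
side dish mark_of 0.82 [0.5015 0.0257 0.0154]
side stand mark_of 0.56 [0.4981 0.0269 0.0036]
side lens_centre mark_of 0.91 [0.5495 0.0876 0.1486]
top scoop 0.78 [ 0.5029 -0.2808  0.0975] tool mm [-5.4 -4.  75.3]
top lip 0.92 [ 0.4795 -0.1843  0.1034] tool mm [ 74.3  -0.4 134.5]
top pan_middle 0.75 [ 0.4932 -0.2351  0.111 ] tool mm [38.8 -0.9 94.9]
top dish mark_of 0.89 [0.5047 0.0271 0.015 ]
top lens_centre mark_of 0.68 [0.5509 0.0944 0.1489]
[ 0.47987785 -0.18672241  0.09775981]
```

```bash
cat >> h.py <<'E'
LT=np.array([.072,-.0006,.1367])
def lip(pt,tilt,head=106):
    R=rot(head,40-tilt); print("lip",np.round(pt,4),tilt,"tcp",np.round(np.array(pt)-R@LT,3)); go(np.array(pt)-R@LT,R)
def wherelip():
    o=robot.get_obs();A=np.array(o["ee_rot"]);print("lip",np.round(np.array(o["position"])+A@LT,4),"tilt",np.round(40-np.degrees(np.arcsin(np.clip(np.hypot(*A[:2,2])*np.sign(A[1,2]),-1,1))),1),"F",np.round(o["ft_force"],2),"T",np.round(o["ft_torque"],2),"t",o["time_s"])
E
python3 - <<'E'
from h import *
wherelip()
lip([.5014,.022,.085],0)
lip([.5014,.022,.050],18)
E
```

```text
lip [ 0.4794 -0.1847  0.1007] tilt 0.0 F [ 0.62  0.17 -1.89] T [-0.6  -0.12  0.01] t 8.25
lip [0.5014 0.022  0.085 ] 0 tcp [ 0.541 -0.115  0.143]
shift cm [13.77  7.8  13.61] turn [ 0.2  0.  -0.1]
lip [0.5014 0.022  0.05  ] 18 tcp [ 0.534 -0.091  0.15 ]
shift cm [16.1   7.79 14.74] turn [  0.2 -18.   -0.2]
```

send_rows --targets '[[0,[0.7,0.4,0.7],[0,0,0]],[0,[2.1,1.2,2.0],[0,0,0]],[0,[3.5,2.0,3.4],[0,0,0]],[0,[4.9,2.7,4.8],[0,0,0]],[0,[6.2,3.5,6.1],[0,0,0]],[0,[7.6,4.3,7.5],[0,0,0]],[0,[9.0,5.1,8.8],[0,0,0]],[0,[10.3,5.9,10.2],[0,0,0]],[0,[11.7,6.6,11.5],[0,0,0]],[0,[12.8,7.3,12.6],[0,0,0]],[0,[13.5,7.7,13.3],[0,-1,0]],[0,[13.8,7.8,13.6],[0,-2,0]],[0,[14.2,7.8,13.8],[0,-5,0]],[0,[14.7,7.8,14.0],[0,-8,0]],[0,[15.2,7.8,14.25],[0,-11,0]],[0,[15.6,7.8,14.5],[0,-14,0]],[0,[15.9,7.8,14.6],[0,-16.5,0]],[0,[16.1,7.8,14.7],[0,-18,0]],[0,[16.1,7.8,14.7],[0,-18,0]],[0,[16.1,7.8,14.7],[0,-18,0]]]'

```text
time_s: 10.25
position: [0.5346, -0.0915, 0.15]
ee_rot: [[-0.252, 0.962, -0.101], [0.892, 0.271, 0.361], [0.375, 0.001, -0.927]]
ft_force: [-0.2, 0.5, -2.6]
opening: 0.168
finger_force: 30.0
```

Run:
```python
from h import *
o=robot.get_obs();A=np.array(o["ee_rot"]);p=np.array(o["position"]);wherelip()
ims=[]
for n in("wrist","side","top"):
    c=cam(n)
    for t in("scoop","lip"):
        d=robot.mark_of(n,t)
        if d: w=c["w"](d[0]["xyz"]);print(n,t,round(d[0]["confidence"],2),np.round(w,4),"tool mm",np.round(1000*A.T@(w-p),1))
    find(n,[("dish","mark_of"),("stage","mark_of"),("stand","mark_of")],c)
    ims.append(c["image"])
a=cv2.resize(ims[0][:300],None,fx=.7,fy=.7)
b=cv2.resize(ims[1][200:320,180:380],None,fx=2,fy=2);d=cv2.resize(ims[2][170:290,180:340],None,fx=2,fy=2)
q=np.zeros((480,800,3),np.uint8);q[:210,:392]=a;q[:240,400:800]=b;q[240:,:320]=d;save({"image":q},"hover.png")
lip([.5014,.022,.018],18)
```

```text
lip [0.5021 0.0219 0.0503] tilt 18.0 F [-0.18  0.51 -2.57] T [-0.41 -0.05 -0.01] t 10.25
wrist scoop 0.91 [ 0.5262 -0.0675  0.0811] tool mm [-2.3 -1.6 73.5]
wrist lip 0.9 [0.503  0.0248 0.0494] tool mm [ 74.1   1.1 138.5]
wrist dish mark_of 0.91 [0.4962 0.0258 0.0119]
wrist stand mark_of 0.3 [0.5113 0.0026 0.062 ]
side scoop 0.58 [ 0.5293 -0.0673  0.0767] tool mm [-4.5  1.4 77.3]
side lip 0.6 [0.5027 0.021  0.0499] tool mm [ 70.9  -0.3 136.7]
side dish mark_of 0.81 [0.5001 0.0247 0.0148]
side stand mark_of 0.9 [0.4996 0.0325 0.0031]
top scoop 0.71 [ 0.5282 -0.0694  0.0774] tool mm [-5.9 -0.2 76. ]
top lip 0.84 [0.5039 0.0198 0.0547] tool mm [ 71.4   0.6 131.7]
top dish mark_of 0.82 [0.5049 0.0274 0.0155]
lip [0.5014 0.022  0.018 ] 18 tcp [ 0.534 -0.091  0.118]
shift cm [-1.19 -0.02  3.  ] turn [ 0.2  0.  -0.2]
```

View pics/hover.png

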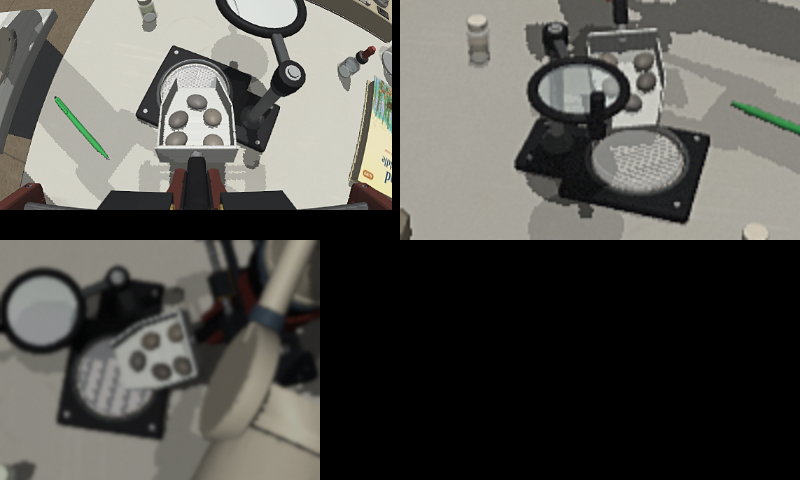

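The hover picture shows the lip over the dish, with the pebbles still back in the pan. I'll shift a few mm and tilt to 20° so the lip reaches the dish floor without the pan touching the rim.

Run:
```python
from h import *
lip([.4992,.029,.040],20)
lip([.4992,.029,.024],20)
```

```text
lip [0.4992 0.029  0.04  ] 20 tcp [ 0.531 -0.081  0.144]
shift cm [ 0.8  -0.04  0.99] turn [ 0.2 -2.  -0.2]
lip [0.4992 0.029  0.024 ] 20 tcp [ 0.531 -0.081  0.128]
shift cm [ 0.2  -0.04  2.48] turn [ 0.2 -2.  -0.2]
```

send_rows --targets '[[0,[0.4,0,0.4],[0,-1,0]],[0,[0.8,0,1.0],[0,-2,0]],[0,[0.6,0,1.5],[0,-2,0]],[0,[0.4,0,2.0],[0,-2,0]],[0,[0.2,0,2.5],[0,-2,0]],[0,[0.2,0,2.5],[0,-2,0]],[0,[0.2,0,2.5],[0,-2,0]]]'

```text
time_s: 11.85
position: [0.5316, -0.0807, 0.1273]
ee_rot: [[-0.255, 0.963, -0.092], [0.904, 0.271, 0.33], [0.342, 0.001, -0.94]]
ft_force: [0.2, 0.6, -1.8]
opening: 0.166
finger_force: 30.0
```

Run:
```python
from h import *
wherelip();wherelip()
lip([.4992,.029,.020],20)
```

```text
lip [0.5    0.0293 0.0234] tilt 20.0 F [ 0.18  0.64 -1.75] T [-0.42 -0.03  0.04] t 11.85
lip [0.5    0.0293 0.0234] tilt 20.0 F [ 0.18  0.64 -1.75] T [-0.42 -0.03  0.04] t 11.85
lip [0.4992 0.029  0.02  ] 20 tcp [ 0.531 -0.081  0.124]
shift cm [-0.12 -0.03  0.32] turn [ 0.1 -0.  -0.2]
```

send_rows --targets '[[0,[-0.07,0,0.19],[0,0,0]],[0,[-0.14,0,0.38],[0,0,0]],[0,[-0.14,0,0.38],[0,0,0]]]'

```text
time_s: 12.15
position: [0.5316, -0.0807, 0.1232]
ee_rot: [[-0.255, 0.962, -0.092], [0.904, 0.271, 0.329], [0.342, 0.001, -0.94]]
ft_force: [0.1, -0.3, -1.2]
opening: 0.172
finger_force: 30.0
```

```bash
python3 -c "
from h import *
wherelip()"
```

```text
lip [0.5001 0.0293 0.0194] tilt 20.0 F [ 0.07 -0.32 -1.21] T [-0.37 -0.04 -0.04] t 12.15
```

send_rows --targets '[[0,[-0.03,0,0.09],[0,0,0]],[0,[-0.05,0,0.14],[0,0,0]],[0,[-0.05,0,0.14],[0,0,0]]]'

```text
time_s: 12.45
position: [0.5317, -0.0806, 0.1223]
ee_rot: [[-0.256, 0.962, -0.091], [0.904, 0.272, 0.329], [0.342, 0.002, -0.94]]
ft_force: [0.7, 0.3, -0.9]
opening: 0.169
finger_force: 30.0
```

```bash
python3 -c "
from h import *
wherelip()"
```

```text
lip [0.5003 0.0294 0.0184] tilt 20.0 F [ 0.66  0.26 -0.94] T [-0.21 -0.05 -0.  ] t 12.45
```

Moment and force both changed at lip height about 18 mm, so the lip is resting lightly on the dish floor. Now I'll plan the tip, pivoting about the lip.

Run:
```python
from h import *
for p,t in [([.5003,.0294,.019],25),([.5003,.0294,.0190],30),([.5003,.0294,.019],35),([.501,.025,.019],40),([.502,.020,.019],45),([.503,.016,.019],50)]: lip(p,t)
```

```text
lip [0.5003 0.0294 0.019 ] 25 tcp [ 0.53  -0.071  0.132]
shift cm [ 1.24  0.07 -0.62] turn [ 0.2 -5.  -0.2]
lip [0.5003 0.0294 0.019 ] 30 tcp [ 0.527 -0.061  0.141]
shift cm [ 2.5   0.06 -1.09] turn [  0.2 -10.   -0.2]
lip [0.5003 0.0294 0.019 ] 35 tcp [ 0.524 -0.051  0.149]
shift cm [ 3.8   0.06 -1.45] turn [  0.1 -15.   -0.2]
lip [0.501 0.025 0.019] 40 tcp [ 0.521 -0.044  0.156]
shift cm [ 4.71  0.   -1.84] turn [  0.1 -20.   -0.2]
lip [0.502 0.02  0.019] 45 tcp [ 0.519 -0.037  0.161]
shift cm [ 5.58 -0.04 -2.14] turn [  0.1 -25.   -0.2]
lip [0.503 0.016 0.019] 50 tcp [ 0.517 -0.029  0.166]
shift cm [ 6.54 -0.06 -2.29] turn [  0.1 -30.   -0.2]
```

send_rows --targets '[[0,[0.6,0,-0.32],[0,-2.5,0]],[0,[1.24,0,-0.62],[0,-5,0]],[0,[1.87,0,-0.86],[0,-7.5,0]],[0,[2.5,0,-1.09],[0,-10,0]],[0,[3.15,0,-1.27],[0,-12.5,0]],[0,[3.8,0,-1.45],[0,-15,0]],[0,[3.8,0,-1.45],[0,-15,0]],[0,[3.8,0,-1.45],[0,-15,0]],[0,[4.25,0,-1.65],[0,-17.5,0]],[0,[4.71,0,-1.84],[0,-20,0]],[0,[4.71,0,-1.84],[0,-20,0]],[0,[5.15,0,-2.0],[0,-22.5,0]],[0,[5.58,0,-2.14],[0,-25,0]],[0,[5.58,0,-2.14],[0,-25,0]],[0,[6.05,0,-2.22],[0,-27.5,0]],[0,[6.54,0,-2.29],[0,-30,0]],[0,[6.54,0,-2.29],[0,-30,0]],[0,[6.54,0,-2.29],[0,-30,0]]]'

```text
time_s: 14.25
position: [0.517, -0.0293, 0.1655]
ee_rot: [[-0.267, 0.962, 0.047], [0.948, 0.272, -0.165], [-0.172, 0.0, -0.985]]
ft_force: [-0.2, -0.4, -1.7]
opening: 0.164
finger_force: 30.0
```

```bash
cat > look.py <<'E'
import sys
from h import *
wherelip()
ims=[]
for n in("wrist","side"):
    c=cam(n); ims.append(c["image"])
    for d in robot.recognise(n,"pebble_0"): 
        if d["confidence"]>.3: print(n,round(d["confidence"],2),np.round(c["w"](d["xyz"]),3))
    find(n,[("dish","mark_of"),("lip","mark_of")],c)
a=ims[0][:300];b=cv2.resize(ims[1][210:310,200:360],None,fx=3,fy=3)[:,:]
q=np.zeros((600,560,3),np.uint8);q[:300]=a;q[300:,:480]=b;save({"image":q},sys.argv[1])
E
python3 look.py pour1.png
python3 - <<'E'
from h import *
for p,t in [([.504,.012,.019],50),([.504,.012,.019],55),([.504,.012,.019],60)]: lip(p,t)
E
```

```text
lip [0.5036 0.0163 0.0184] tilt 49.9 F [-0.25 -0.38 -1.75] T [0.04 0.11 0.04] t 14.25
wrist 0.97 [0.512 0.059 0.025]
wrist 0.94 [0.488 0.013 0.036]
wrist 0.81 [0.506 0.036 0.025]
wrist 0.77 [0.49  0.052 0.024]
wrist 0.7 [0.492 0.031 0.026]
wrist 0.47 [0.548 0.086 0.158]
wrist dish mark_of 0.92 [0.4969 0.0269 0.0144]
wrist dish mark_of 0.41 [0.4917 0.0551 0.0174]
wrist lip mark_of 0.9 [0.5059 0.0197 0.0191]
wrist lip mark_of 0.21 [0.507  0.0328 0.023 ]
side 0.51 [0.493 0.053 0.025]
side 0.42 [0.488 0.032 0.025]
side 0.39 [0.512 0.038 0.027]
side dish mark_of 0.82 [0.5018 0.028  0.0147]
side lip mark_of 0.7 [0.5049 0.0164 0.0219]
lip [0.504 0.012 0.019] 50 tcp [ 0.518 -0.033  0.166]
shift cm [-0.39 -0.05  0.04] turn [ 0.   0.  -0.3]
lip [0.504 0.012 0.019] 55 tcp [ 0.514 -0.021  0.17 ]
shift cm [ 0.83 -0.06 -0.53] turn [ 0.  -5.  -0.3]
lip [0.504 0.012 0.019] 60 tcp [ 0.51  -0.008  0.172]
shift cm [ 2.09 -0.07 -1.  ] turn [ -0.  -10.   -0.3]
```

View pics/pour1.png

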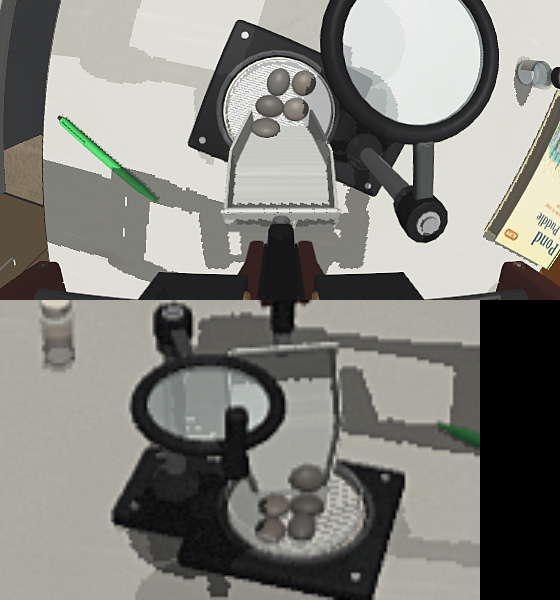

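Four pebbles lie in the dish. The fifth, at (265,127), sits on the lip behind the others. I'll steepen the tilt and draw the lip back so it can slide off.

Run:
```python
from h import *
for p,t in [([.5045,.011,.0195],55),([.5065,.003,.021],60)]: lip(p,t)
```

```text
lip [0.5045 0.011  0.0195] 55 tcp [ 0.514 -0.022  0.17 ]
shift cm [ 0.71 -0.04 -0.56] turn [ 0.  -5.  -0.3]
lip [0.5065 0.003  0.021 ] 60 tcp [ 0.513 -0.017  0.174]
shift cm [ 1.14 -0.07 -1.04] turn [ -0.  -10.   -0.3]
```

send_rows --targets '[[0,[0.35,0,-0.28],[0,-2.5,0]],[0,[0.7,0,-0.56],[0,-5,0]],[0,[0.8,0,-0.68],[0,-6.5,0]],[0,[0.95,0,-0.85],[0,-8,0]],[0,[1.05,0,-0.95],[0,-9,0]],[0,[1.14,0,-1.04],[0,-10,0]],[0,[1.14,0,-1.04],[0,-10,0]],[0,[1.14,0,-1.04],[0,-10,0]]]'

```text
time_s: 15.45
position: [0.5135, -0.0164, 0.1741]
ee_rot: [[-0.255, 0.962, 0.094], [0.904, 0.272, -0.329], [-0.342, 0.001, -0.94]]
ft_force: [-0.2, -0.0, -0.8]
opening: 0.172
finger_force: 30.0
```

```bash
python3 look.py pour2.png
```

```text
lip [0.5074 0.0036 0.021 ] tilt 60.0 F [-0.19 -0.02 -0.79] T [ 0.17  0.09 -0.02] t 15.45
wrist 0.96 [0.509 0.062 0.025]
wrist 0.91 [0.492 0.01  0.028]
wrist 0.88 [0.51  0.036 0.024]
wrist 0.8 [0.491 0.033 0.024]
wrist 0.58 [0.491 0.057 0.021]
wrist dish mark_of 0.7 [0.4975 0.025  0.0132]
wrist lip mark_of 0.7 [0.5081 0.0058 0.0243]
side 0.69 [0.555 0.096 0.154]
side 0.66 [0.495 0.012 0.027]
side 0.62 [0.512 0.061 0.025]
side 0.53 [0.49  0.031 0.027]
side 0.41 [0.516 0.038 0.025]
side 0.38 [0.493 0.052 0.024]
side dish mark_of 0.81 [0.5032 0.0245 0.0123]
side lip mark_of 0.86 [0.5105 0.001  0.0206]
```

View pics/pour2.png

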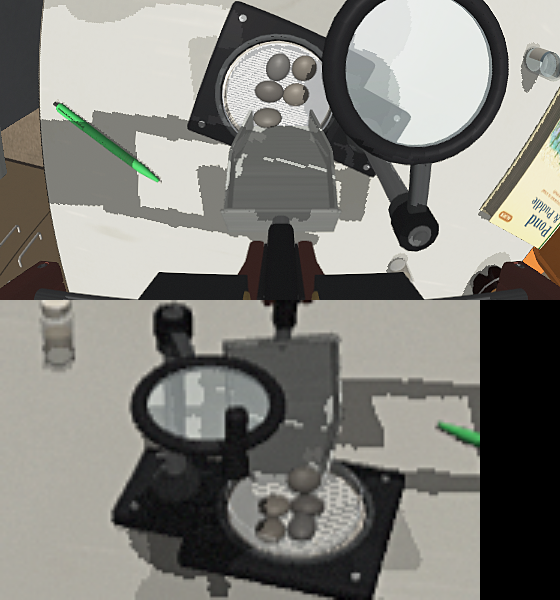

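The fifth pebble at (265,117) is now at dish-floor height just ahead of the lip. I'll lift the lip straight up, slowly.

send_rows --targets '[[0,[-0.1,0,-0.3],[0,0,0]],[0,[-0.25,0,-0.7],[0,0,0]],[0,[-0.4,0,-1.1],[0,0,0]],[0,[-0.6,0,-1.6],[0,0,0]],[0,[-0.9,0,-2.4],[0,0,0]],[0,[-1.2,0,-3.3],[0,0,0]],[0,[-1.5,0,-4.1],[0,0,0]],[0,[-1.5,0,-4.1],[0,0,0]]]'

```text
time_s: 16.65
position: [0.5141, -0.0165, 0.22]
ee_rot: [[-0.254, 0.962, 0.097], [0.904, 0.272, -0.329], [-0.343, 0.004, -0.939]]
ft_force: [-0.0, -0.3, -0.7]
opening: 0.167
finger_force: 30.0
```

```bash
python3 look.py pour3.png
```

```text
lip [0.5085 0.0035 0.0669] tilt 60.1 F [-0.04 -0.3  -0.72] T [0.09 0.11 0.01] t 16.65
wrist 0.88 [0.496 0.006 0.027]
wrist 0.7 [0.492 0.056 0.024]
wrist 0.59 [0.51  0.06  0.025]
wrist 0.58 [0.494 0.03  0.027]
wrist dish mark_of 0.78 [0.4983 0.0283 0.0145]
wrist lip mark_of 0.63 [0.5103 0.0047 0.0684]
side 0.55 [0.513 0.057 0.025]
side dish mark_of 0.76 [0.5038 0.0269 0.0138]
side lip mark_of 0.79 [0.5103 0.0052 0.0661]
```

View pics/pour3.png

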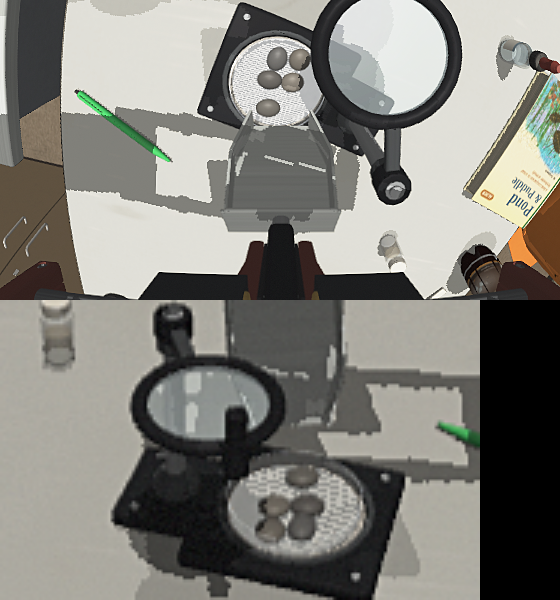

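All five pebbles are in the dish and the scoop is empty. Now I'll take the scoop back to where it stood and level it.

Run:
```python
from h import *
lip([.494,-.09,.09],45)
lip([.4795,-.184,.05],0)
```

```text
lip [ 0.494 -0.09   0.09 ] 45 tcp [ 0.511 -0.147  0.232]
shift cm [-12.29  -3.77   2.87] turn [-0.  15.  -0.2]
lip [ 0.4795 -0.184   0.05  ] 0 tcp [ 0.519 -0.321  0.108]
shift cm [-24.    -7.69  20.33] turn [ 0.1 60.  -0.2]
```

send_rows --targets '[[0,[-4,-1.2,1],[0,4,0]],[0,[-8,-2.5,1.9],[0,9,0]],[0,[-12.3,-3.8,2.9],[0,15,0]],[0,[-14.5,-4.5,5.5],[0,22,0]],[0,[-16.5,-5.2,8.5],[0,30,0]],[0,[-19,-6,12],[0,38,0]],[0,[-21.5,-6.9,15.5],[0,46,0]],[0,[-23,-7.4,18.5],[0,53,0]],[0,[-24,-7.7,20.3],[0,60,0]],[0,[-24,-7.7,20.3],[0,60,0]],[0,[-24,-7.7,20.3],[0,60,0]],[0,[-24,-7.7,20.3],[0,60,0]]]'

```text
time_s: 18.25
position: [0.5205, -0.3208, 0.1126]
ee_rot: [[-0.213, 0.962, -0.171], [0.74, 0.273, 0.615], [0.638, 0.004, -0.77]]
ft_force: [0.6, 0.5, 0.1]
opening: 0.169
finger_force: 30.0
```

Run:
```python
from h import *
wherelip();o=robot.get_obs();p=o["position"];A=np.array(o["ee_rot"])
for n in("wrist","top","side"):
    c=cam(n); find(n,[("scoop","mark_of"),("lip","mark_of")],c)
lip([.4795,-.184,.003],0);lip([.4795,-.184,.001],0)
```

```text
lip [ 0.4813 -0.1837  0.0533] tilt 0.4 F [0.64 0.52 0.08] T [-0.43 -0.04  0.01] t 18.25
wrist scoop mark_of 0.83 [ 0.5094 -0.2796  0.0548]
wrist lip mark_of 0.63 [ 0.4823 -0.1804  0.0531]
top scoop mark_of 0.62 [ 0.5057 -0.2798  0.0538]
top lip mark_of 0.57 [ 0.4814 -0.1868  0.0583]
side scoop mark_of 0.95 [ 0.5114 -0.2796  0.0536]
side lip mark_of 0.93 [ 0.4826 -0.1838  0.0532]
side lip mark_of 0.55 [0.5168 0.0327 0.0215]
lip [ 0.4795 -0.184   0.003 ] 0 tcp [ 0.519 -0.321  0.061]
shift cm [-3.14 -0.04  3.72] turn [ 0.2  0.1 -0.1]
lip [ 0.4795 -0.184   0.001 ] 0 tcp [ 0.519 -0.321  0.059]
shift cm [-3.27 -0.04  3.87] turn [ 0.2  0.1 -0.1]
```

send_rows --targets '[[0,[-0.8,0,0.9],[0,0.2,0]],[0,[-1.6,0,1.9],[0,0.2,0]],[0,[-2.4,0,2.8],[0,0.2,0]],[0,[-2.9,0,3.4],[0,0.2,0]],[0,[-3.1,0,3.65],[0,0.2,0]],[0,[-3.2,0,3.78],[0,0.2,0]],[0,[-3.2,0,3.78],[0,0.2,0]],[0,[-3.2,0,3.78],[0,0.2,0]]]'

```text
time_s: 19.5
position: [0.5199, -0.3217, 0.0603]
ee_rot: [[-0.209, 0.962, -0.174], [0.736, 0.272, 0.621], [0.645, 0.002, -0.765]]
ft_force: [-0.1, -0.6, -1.1]
opening: 0.173
finger_force: 30.0
```

```bash
python3 -c "
from h import *
wherelip();print(robot.get_obs()['position'])"
```

```text
lip [ 0.4806 -0.1841  0.0022] tilt -0.1 F [-0.14 -0.62 -1.13] T [-0.49 -0.08  0.03] t 19.5
[ 0.51990634 -0.32171029  0.06027726]
```

send_rows --targets '[[0,[-0.04,0,0.05],[0,0,0]],[0,[-0.08,0,0.1],[0,0,0]],[0,[-0.09,0,0.11],[0,0,0]],[0,[-0.09,0,0.11],[0,0,0]]]'

```text
time_s: 19.9
position: [0.5198, -0.3216, 0.0588]
ee_rot: [[-0.209, 0.962, -0.174], [0.735, 0.272, 0.621], [0.645, 0.002, -0.764]]
ft_force: [-0.2, 0.0, 3.8]
opening: 0.171
finger_force: 30.0
```

```bash
python3 -c "
from h import *
wherelip();print(robot.get_obs()['position'])"
```

```text
lip [ 0.4805 -0.1839  0.0008] tilt -0.2 F [-0.16  0.03  3.78] T [-0.22  0.01 -0.06] t 19.9
[ 0.51983098 -0.32160167  0.05880511]
```

The scoop is on the table. I'll open and back out along the handle.

send_rows --targets '[[0.3,[0,0,0],[0,0,0]],[0.5,[0,0,0],[0,0,0]],[0.7,[0,0,0],[0,0,0]],[0.8,[0,0,0],[0,0,0]],[0.8,[0,0,-2],[0,0,0]],[0.8,[0,0,-6],[0,0,0]],[0.8,[0,0,-10],[0,0,0]],[0.8,[0,0,-14],[0,0,0]],[0.8,[4,0,-18],[0,0,0]],[0.8,[8,0,-22],[0,0,0]],[0.8,[8,0,-22],[0,0,0]]]'

```text
time_s: 21.0
position: [0.5383, -0.3965, 0.2774]
ee_rot: [[-0.208, 0.962, -0.175], [0.734, 0.272, 0.623], [0.647, 0.001, -0.763]]
ft_force: [0.5, -1.1, -0.6]
opening: 0.801
finger_force: 0.0
```

Run:
```python
from h import *
print(robot.get_obs()["position"])
for n in("top","side","wrist"):
    c=cam(n); find(n,[("scoop","mark_of"),("lip","mark_of"),("scoop_handle","mark_of"),("lens_knob","mark_of"),("lens_centre","mark_of"),("dish","mark_of"),("vial_a","mark_of"),("water_dropper","mark_of")],c)
```

```text
[ 0.53832693 -0.39648985  0.27735307]
top scoop mark_of 0.92 [ 0.5011 -0.2798 -0.0043]
top lip mark_of 0.7 [ 0.4822 -0.1844  0.0033]
top lip mark_of 0.4 [0.4888 0.0525 0.0246]
top scoop_handle mark_of 0.58 [ 0.5255 -0.3214  0.0622]
top scoop_handle mark_of 0.49 [0.5021 0.0281 0.0125]
top lens_knob mark_of 0.82 [0.5276 0.1419 0.1765]
top lens_centre mark_of 0.6 [ 0.5242 -0.3226  0.0604]
top lens_centre mark_of 0.56 [0.5512 0.0962 0.1495]
top dish mark_of 0.94 [0.5011 0.0274 0.0145]
top vial_a mark_of 0.7 [ 0.703  -0.1372  0.0013]
top vial_a mark_of 0.57 [0.3845 0.1506 0.0013]
top water_dropper mark_of 0.72 [7.365e-01 1.595e-01 3.000e-04]
side scoop mark_of 0.72 [ 0.4984 -0.2348  0.0091]
side scoop mark_of 0.68 [ 0.5102 -0.279  -0.001 ]
side lip mark_of 0.83 [ 0.4829 -0.1849 -0.0023]
side lip mark_of 0.73 [0.4948 0.0014 0.0244]
side scoop_handle mark_of 0.79 [ 0.5216 -0.3265  0.059 ]
side scoop_handle mark_of 0.7 [0.3847 0.1494 0.002 ]
side lens_knob mark_of 0.71 [0.5277 0.1418 0.1806]
side lens_centre mark_of 0.96 [0.5515 0.0892 0.1483]
side dish mark_of 0.7 [0.516  0.0341 0.02  ]
side dish mark_of 0.57 [0.5025 0.0259 0.0128]
side vial_a mark_of 0.88 [0.3857 0.1532 0.002 ]
side vial_a mark_of 0.67 [ 0.7043 -0.138   0.0029]
wrist scoop mark_of 0.44 [0.4956 0.002  0.0237]
wrist lip mark_of 0.61 [ 0.4825 -0.1852 -0.0025]
wrist lip mark_of 0.33 [ 0.7009 -0.1346 -0.0015]
wrist scoop_handle mark_of 0.73 [ 0.5164 -0.3204  0.0619]
wrist lens_knob mark_of 0.43 [0.5063 0.0346 0.023 ]
wrist lens_centre mark_of 0.9 [0.5478 0.094  0.1494]
wrist lens_centre mark_of 0.39 [ 0.507  -0.2781  0.0022]
wrist dish mark_of 0.64 [0.4966 0.0282 0.0152]
wrist vial_a mark_of 0.78 [ 0.7    -0.1347 -0.0011]
wrist vial_a mark_of 0.69 [0.3783 0.1449 0.0008]
wrist water_dropper mark_of 0.95 [ 0.731   0.1568 -0.001 ]
```

Run:
```python
from h import *
go([.52,.142,.27],rot(114.5,0))
```

```text
shift cm [39.64 12.75 34.29] turn [  3.2 -40.   -8.4]
```

send_rows --targets '[[0.5,[3,1,1],[1,-8,-2]],[0.5,[39.6,12.8,34.3],[3.2,-40,-8.4]],[0.5,[39.6,12.8,34.3],[3.2,-40,-8.4]],[0.5,[39.6,12.8,34.3],[3.2,-40,-8.4]],[0.5,[39.6,12.8,34.3],[3.2,-40,-8.4]],[0.5,[39.6,12.8,34.3],[3.2,-40,-8.4]],[0.5,[39.6,12.8,34.3],[3.2,-40,-8.4]],[0.5,[39.6,12.8,34.3],[3.2,-40,-8.4]],[0.5,[39.6,12.8,34.3],[3.2,-40,-8.4]],[0.5,[39.6,12.8,34.3],[3.2,-40,-8.4]],[0.5,[39.6,12.8,34.3],[3.2,-40,-8.4]],[0.5,[39.6,12.8,34.3],[3.2,-40,-8.4]],[0.5,[39.6,12.8,34.3],[3.2,-40,-8.4]],[0.5,[39.6,12.8,34.3],[3.2,-40,-8.4]],[0.5,[39.6,12.8,34.3],[3.2,-40,-8.4]],[0.5,[39.6,12.8,34.3],[3.2,-40,-8.4]]]'

```text
time_s: 23.95
position: [0.5208, 0.1405, 0.2699]
ee_rot: [[-0.413, 0.911, 0.0], [0.911, 0.413, 0.0], [0.0, 0.001, -1.0]]
ft_force: [0.1, 0.3, -0.4]
opening: 0.5
finger_force: 0.0
```

Run:
```python
from h import *
o=robot.get_obs();print(o["position"],np.round(o["ee_rot"],3).tolist())
c=cam("wrist");save(c,"knob.png"); find("wrist",[("lens_knob","mark_of"),("lens_centre","mark_of"),("dish","mark_of")],c)
go([.527,.142,.183],rot(114.5,0))
```

```text
[0.52083253 0.14047344 0.26987879] [[-0.413, 0.911, 0.0], [0.911, 0.413, 0.0], [0.0, 0.001, -1.0]]
wrist lens_knob mark_of 0.9 [0.5228 0.1465 0.1805]
wrist lens_knob mark_of 0.65 [0.4931 0.0304 0.0233]
wrist lens_knob mark_of 0.24 [7.323e-01 1.569e-01 7.000e-04]
wrist lens_centre mark_of 0.83 [0.5479 0.093  0.1485]
wrist dish mark_of 0.79 [0.4981 0.028  0.0139]
shift cm [-0.17  0.61  8.67] turn [ 0.  -0.  -0.1]
```

View pics/knob.png

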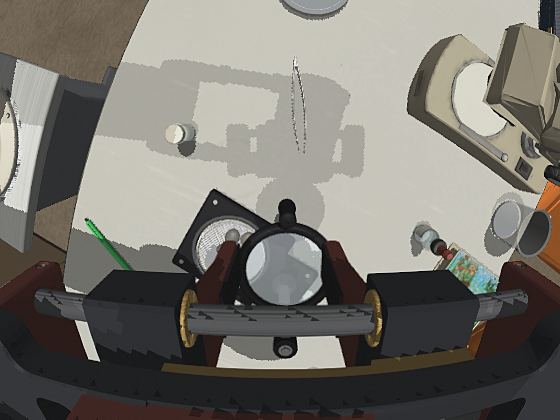

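The knob at (287,212) lies centred between the fingers (230 to 340). I'll descend with the jaws straddling it.

send_rows --targets '[[0.5,[0.2,0.4,3],[0,0,0]],[0.5,[0.2,0.4,6],[0,0,0]],[0.5,[0.2,0.4,8.6],[0,0,0]],[0.5,[0.2,0.4,8.6],[0,0,0]],[0.3,[0.2,0.4,8.6],[0,0,0]],[0.25,[0.2,0.4,8.6],[0,0,0]],[0.25,[0.2,0.4,8.6],[0,0,0]],[0.25,[0.2,0.4,8.6],[0,0,0]]]'

```text
time_s: 24.95
position: [0.5239, 0.1455, 0.1852]
ee_rot: [[-0.415, 0.91, 0.002], [0.91, 0.415, 0.001], [-0.0, 0.003, -1.0]]
ft_force: [-0.6, 0.2, -0.8]
opening: 0.253
finger_force: 0.0
```

Run:
```python
from h import *
o=robot.get_obs();print(o["position"],o["opening"],o["ft_force"])
P=np.array([.5845,.0156])
for a in list(range(120,171,10))+[172,174,176]:
    t=np.radians(a);print(a,end=" ");go([*(P+.142*np.array([np.cos(t),np.sin(t)])),.183],rot(a,0))
```

```text
[0.52391576 0.14550764 0.18516518] 0.2529864356251714 [-0.58688213  0.17986817 -0.80324165]
120 shift cm [-0.2  -1.24  0.21] turn [ 0.1  0.  -5.5]
130 shift cm [-0.65 -3.67  0.21] turn [  0.1   0.  -15.5]
140 shift cm [-1.52 -5.99  0.2 ] turn [  0.1   0.  -25.5]
150 shift cm [-2.77 -8.12  0.2 ] turn [  0.1   0.  -35.5]
160 shift cm [ -4.38 -10.     0.19] turn [  0.1   0.1 -45.5]
170 shift cm [ -6.29 -11.58   0.19] turn [  0.1   0.1 -55.5]
172 shift cm [ -6.7  -11.85   0.19] turn [  0.1   0.1 -57.5]
174 shift cm [ -7.12 -12.11   0.19] turn [  0.1   0.1 -59.5]
176 shift cm [ -7.56 -12.35   0.19] turn [  0.1   0.1 -61.5]
```

send_rows --targets '[[0.25,[-0.2,-1.24,0],[0,0,-5.5]],[0.25,[-0.4,-2.4,0],[0,0,-10.5]],[0.25,[-0.65,-3.67,0],[0,0,-15.5]],[0.25,[-1.05,-4.85,0],[0,0,-20.5]],[0.25,[-1.5,-6,0],[0,0,-25.5]],[0.25,[-2.1,-7.1,0],[0,0,-30.5]],[0.25,[-2.77,-8.1,0],[0,0,-35.5]],[0.25,[-3.5,-9.1,0],[0,0,-40.5]],[0.25,[-4.38,-10,0],[0,0,-45.5]],[0.25,[-5.2,-10.8,0],[0,0,-50]],[0.25,[-5.9,-11.3,0],[0,0,-53.5]],[0.25,[-5.9,-11.3,0],[0,0,-53.5]],[0.25,[-5.9,-11.3,0],[0,0,-53.5]]]'

```text
time_s: 26.25
position: [0.4452, 0.0449, 0.1841]
ee_rot: [[-0.978, 0.21, 0.001], [0.21, 0.978, 0.001], [-0.001, 0.001, -1.0]]
ft_force: [0.7, -0.0, -0.3]
opening: 0.243
finger_force: 0.0
```

```bash
cat > k.py <<'E'
from h import *
o=robot.get_obs();print(o["position"],o["opening"],o["ft_force"],o["ft_torque"])
for n in("top","side"):
    c=cam(n);find(n,[("lens_knob","mark_of"),("lens_centre","mark_of"),("dish","mark_of")],c)
P=np.array([.5845,.0156])
for a in (170,172,174,176,178):
    t=np.radians(a);print(a,end=" ");go([*(P+.142*np.array([np.cos(t),np.sin(t)])),.185],rot(a,0))
E
python3 k.py
```

```text
[0.44522759 0.04494365 0.18410336] 0.242996968004741 [ 0.71013267 -0.0137228  -0.28540725] [-0.01588774 -0.03073077 -0.02255514]
top lens_centre mark_of 0.8 [0.5043 0.0386 0.1505]
top dish mark_of 0.75 [0.3839 0.1479 0.0015]
top dish mark_of 0.54 [0.5025 0.0253 0.0129]
side lens_knob mark_of 0.67 [0.4477 0.0467 0.1789]
side lens_centre mark_of 0.58 [0.5027 0.0346 0.15  ]
side dish mark_of 0.78 [0.5037 0.0273 0.0134]
170 shift cm [-0.06 -0.48 -0.15] turn [ 0. -0. -2.]
172 shift cm [-0.09 -0.97 -0.15] turn [ 0. -0. -4.]
174 shift cm [-0.13 -1.47 -0.15] turn [ 0. -0. -6.]
176 shift cm [-0.19 -1.96 -0.15] turn [ 0. -0. -8.]
178 shift cm [-0.27 -2.45 -0.15] turn [  0.  -0. -10.]
```

send_rows --targets '[[0.25,[0,-0.3,0],[0,0,-1]],[0.25,[-0.06,-0.6,0],[0,0,-2.5]],[0.25,[-0.1,-1.0,0],[0,0,-4]],[0.25,[-0.1,-1.0,0],[0,0,-4]]]'

```text
time_s: 27.05
position: [0.4439, 0.0345, 0.1836]
ee_rot: [[-0.99, 0.139, 0.0], [0.139, 0.99, 0.0], [0.0, 0.0, -1.0]]
ft_force: [0.1, -0.7, -0.4]
opening: 0.25
finger_force: 0.0
```

```bash
python3 k.py
```

```text
[0.44389393 0.03448398 0.18356618] 0.2500195569481622 [ 0.11628233 -0.72654189 -0.39133311] [ 0.09357951  0.01185167 -0.06230668]
top dish mark_of 0.62 [0.5052 0.0266 0.0146]
side lens_knob mark_of 0.7 [0.4485 0.0366 0.1798]
side lens_centre mark_of 0.77 [0.5017 0.0267 0.1507]
side lens_centre mark_of 0.43 [0.4949 0.0531 0.0212]
side dish mark_of 0.75 [0.5013 0.026  0.0147]
170 shift cm [ 0.    0.54 -0.14] turn [ 0. -0.  2.]
172 shift cm [ 0.01  0.04 -0.14] turn [ 0. -0.  0.]
174 shift cm [ 0.   -0.45 -0.14] turn [ 0. -0. -2.]
176 shift cm [-0.02 -0.95 -0.14] turn [ 0. -0. -4.]
178 shift cm [-0.07 -1.44 -0.14] turn [ 0. -0. -6.]
```

send_rows --targets '[[0.25,[0,-0.15,0],[0,0,-0.5]],[0.25,[0,-0.3,0],[0,0,-1]],[0.25,[0,-0.4,0],[0,0,-1.5]],[0.25,[0,-0.4,0],[0,0,-1.5]]]'

```text
time_s: 27.85
position: [0.4434, 0.0307, 0.1836]
ee_rot: [[-0.994, 0.113, 0.0], [0.113, 0.994, 0.0], [-0.0, 0.0, -1.0]]
ft_force: [0.5, 0.3, -0.1]
opening: 0.251
finger_force: 0.0
```

```bash
python3 k.py
```

```text
[0.44337045 0.03074191 0.18360492] 0.25121253787991843 [ 0.46207238  0.30213908 -0.11154805] [0.03319688 0.03606294 0.03076373]
top dish mark_of 0.58 [0.5051 0.0254 0.0157]
side lens_knob mark_of 0.58 [0.4462 0.0314 0.1783]
side lens_centre mark_of 0.71 [0.4963 0.0261 0.1496]
side dish mark_of 0.8 [0.5016 0.0261 0.0151]
170 shift cm [-0.02  0.94 -0.14] turn [ 0.  -0.   3.5]
172 shift cm [ 0.    0.45 -0.14] turn [ 0.  -0.   1.5]
174 shift cm [ 0.01 -0.05 -0.14] turn [ 0.  -0.  -0.5]
176 shift cm [-0.01 -0.54 -0.14] turn [ 0.  -0.  -2.5]
178 shift cm [-0.04 -1.04 -0.14] turn [ 0.  -0.  -4.5]
```

send_rows --targets '[[0.25,[0,-0.1,0],[0,0,0]],[0.25,[0,-0.2,0],[0,0,-0.7]],[0.25,[0,-0.2,0],[0,0,-0.7]]]'

```text
time_s: 28.55
position: [0.4433, 0.0297, 0.1836]
ee_rot: [[-0.995, 0.099, 0.001], [0.099, 0.995, 0.002], [-0.0, 0.002, -1.0]]
ft_force: [1.0, 4.3, -0.2]
opening: 0.25
finger_force: 2.5
```

send_rows --targets '[[0.25,[0,-0.1,0],[0,0,0]],[0.25,[0,-0.2,0],[0,0,-0.7]],[0.25,[0,-0.2,0],[0,0,-0.7]]]'

```text
time_s: 28.85
position: [0.4434, 0.0294, 0.1836]
ee_rot: [[-0.996, 0.086, 0.001], [0.086, 0.996, 0.006], [-0.001, 0.006, -1.0]]
ft_force: [3.1, 11.0, -1.6]
opening: 0.251
finger_force: 6.0
```

```bash
python3 k.py
```

```text
[0.443392   0.02937854 0.18355896] 0.2506606515518131 [ 3.0723789  10.95827249 -1.60364552] [ 2.01038572 -0.45798297 -0.09013059]
side lens_knob mark_of 0.84 [0.4456 0.0324 0.1807]
side lens_knob mark_of 0.6 [0.4979 0.0017 0.0236]
side lens_centre mark_of 0.93 [0.5038 0.0251 0.149 ]
side dish mark_of 0.74 [0.4995 0.0236 0.014 ]
side dish mark_of 0.37 [ 0.7055 -0.1392  0.0021]
side dish mark_of 0.28 [0.4983 0.0035 0.0216]
170 shift cm [-0.03  1.09 -0.14] turn [0.3 0.  5.1]
172 shift cm [ 0.    0.6  -0.14] turn [0.3 0.  3.1]
174 shift cm [ 0.02  0.1  -0.14] turn [0.3 0.  1.1]
176 shift cm [ 0.02 -0.39 -0.15] turn [ 0.3  0.1 -0.9]
178 shift cm [ 0.   -0.89 -0.15] turn [ 0.3  0.1 -2.9]
```

Force rose to 11 N with no further motion, so the lens is on its stop. I'll ease off, open and rise clear.

send_rows --targets '[[0.25,[0,0.3,0],[0,0,0]],[0.3,[0,0.6,0],[0,0,0]],[0.45,[0,0.75,0],[0,0,0]],[0.5,[0,0.75,0],[0,0,0]],[0.5,[0,0.75,0],[0,0,0]],[0.5,[0,0.75,-1],[0,0,0]],[0.5,[0,0.75,-4],[0,0,0]],[0.5,[0,0.75,-8],[0,0,0]],[0.5,[4,2,-12],[0,0,0]],[0.5,[8,6,-14],[0,0,0]],[0.5,[8,10,-14],[0,0,0]],[0.5,[8,14,-14],[0,0,0]],[0.5,[8,18,-14],[0,0,0]],[0.5,[8,18,-14],[0,0,0]],[0.5,[8,18,-14],[0,0,0]]]'

```text
time_s: 30.75
position: [0.3791, 0.2137, 0.324]
ee_rot: [[-0.996, 0.087, -0.0], [0.087, 0.996, -0.0], [0.0, -0.0, -1.0]]
ft_force: [-0.5, 0.3, -0.9]
opening: 0.498
finger_force: 0.0
```

Run:
```python
from h import *
print(robot.get_obs()["position"])
ims=[]
for n in("top","side"):
    c=cam(n);ims.append(c["image"]);find(n,[(t,"mark_of") for t in("lens_knob","lens_centre","dish","scoop","lip","vial_a","water_dropper")],c)
    for d in robot.recognise(n,"pebble_0"): 
        if d["confidence"]>.3: print(n,round(d["confidence"],2),np.round(c["w"](d["xyz"]),3))
q=np.zeros((600,800,3),np.uint8)
q[:300,:]=cv2.resize(ims[0][130:280,150:450],None,fx=2.6667,fy=2)[:300,:800];q[300:,:]=cv2.resize(ims[1][180:330,180:380],(800,600))[:300] if 0 else cv2.resize(ims[1][180:330,130:430],(800,300));save({"image":q},"end.png")
```

```text
[0.37906925 0.2136605  0.3240241 ]
top lens_knob mark_of 0.87 [0.4374 0.0338 0.1753]
top lens_centre mark_of 0.7 [0.4992 0.0287 0.1514]
top lens_centre mark_of 0.6 [0.501  0.0298 0.016 ]
top dish mark_of 0.59 [0.506  0.0261 0.0136]
top scoop mark_of 0.6 [ 0.5061 -0.2772 -0.0032]
top lip mark_of 0.73 [ 0.4838 -0.1843  0.0027]
top vial_a mark_of 0.57 [ 0.3836  0.1487 -0.0013]
top vial_a mark_of 0.52 [ 0.7032 -0.1329 -0.0019]
top water_dropper mark_of 0.61 [ 0.7349  0.1552 -0.0046]
side lens_knob mark_of 0.98 [0.4454 0.0345 0.1804]
side lens_centre mark_of 0.57 [0.5011 0.025  0.1502]
side dish mark_of 0.95 [0.5009 0.0271 0.0152]
side scoop mark_of 0.67 [ 0.5204 -0.3248  0.0573]
side scoop mark_of 0.58 [ 0.5088 -0.2797 -0.0007]
side lip mark_of 0.66 [ 0.4832 -0.1847 -0.0005]
side vial_a mark_of 0.91 [0.3853 0.1504 0.0012]
side vial_a mark_of 0.51 [ 7.074e-01 -1.401e-01 -7.000e-04]
side vial_a mark_of 0.36 [0.4965 0.0038 0.022 ]
side 0.56 [0.491 0.032 0.026]
side 0.53 [ 0.513 -0.276  0.017]
side 0.45 [0.51  0.06  0.025]
side 0.43 [0.498 0.004 0.026]
```

View pics/end.png

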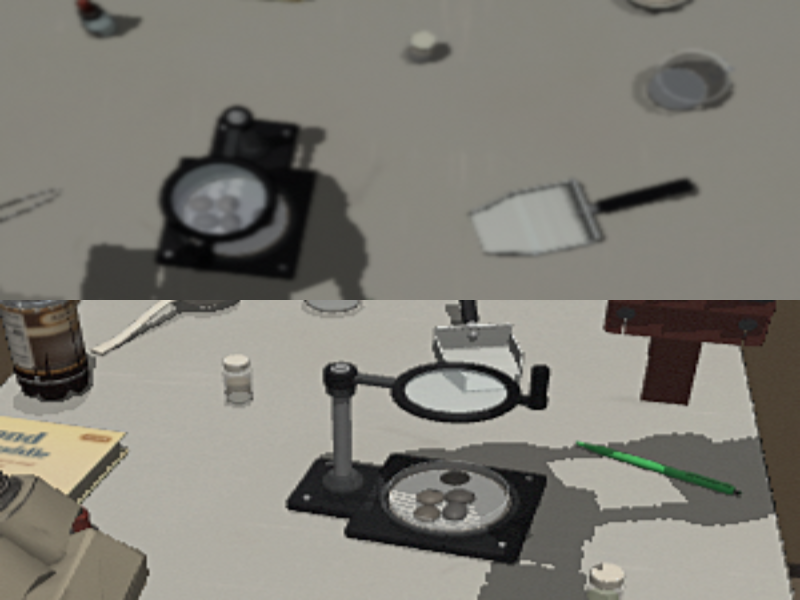

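The last picture shows all five pebbles in the dish (around (445,500)), the lens over the dish, the scoop empty and level at (540,220), and the vials and dropper bottle where they stood.

```bash
python3 -c "
from cell import robot
print(robot.job_done())"
```

```text
the job is handed in; nothing more can be done
None
```

The job is handed in at about 31 s: all five pebbles are in the dish in its ring, the scoop is back level on the table clear of the stand, the lens is over the dish against its stop, and the vials and dropper bottle were not moved.

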